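# Swap the vented lid of a pickle jar for its storage lid

## Robot

A 6-joint arm with a two-finger parallel gripper is mounted at the origin on the work surface. World frame = base frame: x ahead of the robot, y to its left, z up, the work surface at z = 0. Lengths are in mm, angles in rad, forces in N, time in s.
With the tool pointing down it reaches from about 350 to 775 mm from the base axis. Payload 7.3 kg.
Tool frame: the origin (TCP) lies midway between the tips of the shut fingers; the grasp point (between the pads) lies 19 mm behind it; z points along the fingers, y is the line along which they close (so a half turn about z gives the same grasp; the last joint's range is limited). The gripper opens to 92 mm and grips with 3 to 60 N. Pads are 19 mm wide; open, the fingers measure 130 mm over their backs; the gripper's body (75 mm by 190 mm) begins 47 mm behind the grasp point.
Start: joints at [-1.463, 0.342, 1.524, -0, 1.275, -0.146], TCP at [131.841, -508.196, 226.741] pointing down, gripper open.
Joint ranges: [-2.53, 2.53], [-0.77, 2.02], [0.04, 2.7], [-1, 4.14], [0.28, 2.66], [-3.11, 3.11]. Speed limits (rad/s): [2.57, 2.57, 3.14, 3.14, 3.14, 3.14].

## Interface

Orientations are given as [roll, pitch, yaw] about the fixed x, y, z axes, in that order (R = Rz(yaw) Ry(pitch) Rx(roll)).
In Python, from plant import bot gives the robot as it stands.
- The arm moves only by the tool jog_arm, never from a script. Its arguments are lists of equal length, an entry for each row: "dp": the shift along the tool's x, y, z in m, a list of three; "twist": the turn about the tool's z in degrees. A call has 1 to 10 rows; each row shifts and turns the commanded pose from where the row before left it, along the tool's axes as they then stand; what a row does not reach is not made up. A row lasts 1/8 s, in which the tool goes at most 62.5 mm and 10.7 degrees, less where a joint would pass 70% of its speed; a pose out of reach is approached as far as the arm can. A call is refused whole if a number of a shift passes 0.0625 or a number of a turn 10.7, either way. A call with a gripper value outside its range is refused whole. "jaw" is the finger opening in m, from 0 to 0.0918, set as the call begins (left out, the last holds). The fingers move at their own pace and stop on an object; the grip force is fixed at half the most. Time passes only in rows, so rows that do not move let the fingers close. It gives the time, the measured TCP pose, the force, the opening and the grip force at its end, in the units of the state.
- bot.get_obs(): the state, without advancing time (a new reading comes with each control period).
- bot.capture(name): name is "scene" or "top"; returns the picture (400x640x3 uint8, blue, green, red); there is no depth.
- bot.camera_params(name): a dict with "fx", "fy", "cx", "cy" (pixels), "R" (3x3) and "t" (3): a world point X has camera coordinates R X + t. Camera axes: x right, y down, z forward; pixel columns grow to the right and rows downward; lengths in mm; the calibration is good to about 2 mm. A picture is of the moment at which its call begins. camera_params takes no time and is no camera call.
- bot.close_job(): hands the job in; it is judged then, once.
Trained networks look in the newest picture that a camera, given by its name, has taken for a name from the list of things; names that differ only in an ending like _2 or _b are one class to them, and where a whole thing is asked for, a point or a joint stands for the part that bears it (a point fixed in the world has none). Each returns a list of dicts, best first, with "confidence" (0 to 1); they miss things now and then, are a little off and sometimes report something else, mostly with a low value. They report only what shows in the picture. A call takes as long as a camera call. They do not tell look-alikes from the thing itself.
- bot.find_in(camera, label): "bbox" ([centre column, centre row, width, height] in pixels, round what is visible of it).
- bot.masks_of(camera, label): "pixels" (400x640 bool, what is visible of it) and "bbox" ([centre column, centre row, width, height] in pixels, round what is visible of it).
The state is a dict: "time": time; "joint_positions": joint angles; "dq": joint speeds; "tau": joint torques, N m; "tool_pos": TCP position; "tcp_rot": TCP orientation; "contact_force": force on the tool from outside, world axes, zero at the start; "moment": the same for the moment, N m; "grip_width": finger opening in mm; "finger_force": force on a finger pad.
Only numpy, scipy, OpenCV 4.12 (cv2) and the standard library are available. Lean on these libraries where they do the work, as an engineer would, in place of code of your own. Each camera call takes 0.05 s, during which the arm holds its last target. There are 200 camera calls.

## Task

The pickles have finished fermenting: twist the white vented lid with the blue grip off the clamped jar and lay it, right way up, in the black tray. Then push the dark storage lid with the orange grip down into the jar's bayonet collar against the sprung plate, turn it clockwise a quarter turn until it stops so that it is locked, and let go. Leave the preserve jars and the vinegar bottle standing where they are.

Things in the scene. Friction and masses are not known exactly. Their poses are not given: they have to be found in the camera images.
- jar: jar of pickle slices in a round steel clamp (120 mm wide) fixed to the counter. White collar, 108 mm wide, top 130 mm high. Origin on its axis at counter height, z up. In the collar a 6.5 mm flange, flush with the top, leaves a 73 mm bore and two lug slots, 54 degrees wide, at the jar's +x and -x (red marks). A lid goes in with its x axis within 12 degrees of the jar's x, either way round.
- jar_lock (a point): on the jar's axis, 146.5 mm above the counter: where a locked lid's own point rests, lugs under the flange. To lock, push the lid down until its disc meets the flange (its point 144 mm high), turn it clockwise from above 84 degrees to a stop (bar ends at the green marks), let go. Unlocking is the reverse: anticlockwise until the bar lines up with the red marks (stop 12 degrees past), lift straight up.
- press_plate (a joint): white sprung plate in the jar's mouth that pushes a lid's plug upwards. Value in m: 0 = its height under a locked lid, +0.004 = risen fully (nothing, or an unlocked lid, on it: that lid's point is then 150 mm high). Pushing a lid home takes about 3 N at first and 8 N at the bottom. It does not lock.
- vented_lid_mid (a point): vented lid, white disc with two small black valves, blue grip, 0.14 kg; starts locked on the jar. 60 mm tall: plug 68 mm wide, 16 deep; disc 100 mm wide, 8 thick; grip bar on top 70 mm long (along x), 16 wide, 36 tall. Under each end of the bar a lug on the plug: 16 mm wide, out to 42 mm from the axis, 2-7 mm above the plug's underside. Point: on the axis, half-way up, 6 mm above the disc's top face. z up; half a turn about z changes nothing.
- storage_lid_mid (a point): storage lid, dark steel disc, orange grip, 0.14 kg; starts standing on the counter. 60 mm tall: plug 68 mm wide, 16 deep; disc 100 mm wide, 8 thick; grip bar on top 70 mm long (along x), 16 wide, 36 tall. Under each end of the bar a lug on the plug: 16 mm wide, out to 42 mm from the axis, 2-7 mm above the plug's underside. Point: on the axis, half-way up, 6 mm above the disc's top face. z up; half a turn about z changes nothing.
- tray: black square tray fixed to the counter, 165 mm by 165 mm outside, 16 mm high, walls 4 mm, floor about 4 mm thick; origin at the centre of its underside on the counter, sides along x and y. A lid standing in its middle has its point about 34 mm above the counter.
- beet_jar_mid (a point): glass jar of purple beets, 80 mm across, 150 mm tall. The point lies on its axis half-way up; z is up. A bystander: leave it standing where it is.
- egg_jar_mid (a point): glass jar of pale eggs, 84 mm across, 165 mm tall. The point lies on its axis half-way up; z is up. A bystander: leave it standing where it is.
- bean_jar_mid (a point): glass jar of dark green beans, 76 mm across, 140 mm tall. The point lies on its axis half-way up; z is up. A bystander: leave it standing where it is.
- vinegar_bottle_mid (a point): tall amber vinegar bottle, 68 mm across, 235 mm tall. The point lies on its axis half-way up; z is up. A bystander: leave it standing where it is.
Not all that is in view belongs to the job. What is shaped like the part that bears vented_lid_mid but turquoise is not meant. Of the things that look like the tray, take the one that is farthest to the robot's left at the start.

How it is judged (in metres and radians):
On the way, in this order (a step that is already met when the one before it is completed fails the run):
1. the vented lid is unlocked and lifted clear of the jar (z of vented_lid_mid in the frame of jar above 0.165 m), for 0.05 s.
2. the vented lid lies in the tray, right way up, let go (horizontal distance between vented_lid_mid and tray below 0.05 m and height (world z) of vented_lid_mid below 0.039 m and angle between vented_lid_mid's own z axis and vertical below 0.12 rad and contact force between the fingers and vented_lid below 0.1 N), for 0.2 s.
At the end, for the whole second after the job is handed in: Storage lid held down in the collar (point within 5 mm of the jar axis and at most 148.5 mm high, tilt under 0.06 rad), its x axis within 0.35 rad of the jar's y axis, at rest; vented lid flat, right way up, in the tray (point within 50 mm of its centre), released and at rest (all of step 2 and horizontal distance between storage_lid_mid and jar below 0.005 m and z of storage_lid_mid in the frame of jar below 0.1485 m and angle between storage_lid_mid's own z axis and vertical below 0.06 rad and angle between the x axis of storage_lid_mid and the y axis of jar, either way round below 0.35 rad and linear speed of each of storage_lid, vented_lid below 0.01 m/s); the robot touches nothing.
It fails at once if the beet jar is shifted more than 25 mm or tipped (distance of beet_jar_mid from where it was at the start of the episode above 0.025 m or angle between beet_jar_mid's own z axis and vertical above 0.3 rad).
It fails at once if the egg jar is shifted more than 25 mm or tipped (distance of egg_jar_mid from where it was at the start of the episode above 0.025 m or angle between egg_jar_mid's own z axis and vertical above 0.3 rad).
It fails at once if the bean jar is shifted more than 25 mm or tipped (distance of bean_jar_mid from where it was at the start of the episode above 0.025 m or angle between bean_jar_mid's own z axis and vertical above 0.3 rad).
It fails at once if the vinegar bottle is shifted more than 25 mm or tipped (distance of vinegar_bottle_mid from where it was at the start of the episode above 0.025 m or angle between vinegar_bottle_mid's own z axis and vertical above 0.3 rad).
It also fails if it takes over 64 s, if anything falls off the work surface, if the arm or the gripper's body presses on something with over 40 N, if the wrist force passes 120 N, or if a joint passes its speed limit or range.

## Working session

There is one attempt and no reset: what is moved stays moved. The work goes in short steps, Python scripts to look and compute and a tool call to move; the robot and the scene stay as the last step left them, time stands still between calls to the robot, and variables do not carry over. Pictures are saved under pics/ and viewed, at most 10 in all, crops included, and the job is handed in when it is done.

Besides the shell and the picture viewer there is one more tool, called after "Call:" in YAML: its name, and indented under it one key for each argument. jog_arm: Moves the arm, as the interface text tells. Its arguments: {"type":"object","properties":{"dp":{"type":"array"},"twist":{"type":"array"},"jaw":{"type":"number"}},"required":["dp","twist"]}

```bash
mkdir -p pics; ls; python3 - <<'E'
from plant import bot
import cv2,numpy as np
np.set_printoptions(precision=4,suppress=True)
for c in("scene","top"):
    im=bot.capture(c); cv2.imwrite(f"pics/{c}0.png",im)
    p=bot.camera_params(c); print(c,p)
o=bot.get_obs();print(o)
E
```

```text
pics
scene {'fx': 500.52965562649945, 'fy': 500.52965562649945, 'cx': 328.325243352431, 'cy': 196.82104853209745, 'R': array([[-0.2559,  0.9665,  0.0199],
       [ 0.6114,  0.1777, -0.7711],
       [-0.7488, -0.1851, -0.6364]]), 't': array([ 237.3599, -236.6915, 1840.1086])}
top {'fx': 391.6576412639274, 'fy': 391.6576412639274, 'cx': 310.34192387534927, 'cy': 188.3270927488773, 'R': array([[ 0.0139, -0.9998, -0.016 ],
       [-0.9902, -0.0116, -0.1392],
       [ 0.139 ,  0.0178, -0.9901]]), 't': array([ -96.2161,  589.8767, 1125.4237])}
{'time': 0.1, 'joint_positions': array([-1.463 ,  0.3427,  1.5249, -0.    ,  1.2754, -0.146 ]), 'dq': array([ 0.0001, -0.0019, -0.0013, -0.0002, -0.0025,  0.0016]), 'tau': array([  0.0016, -43.2006, -24.4693,   0.072 ,   0.0526,  -0.    ]), 'tool_pos': array([ 131.7922, -507.8161,  226.1118]), 'tcp_rot': array([-3.1402, -0.0002,  0.2538]), 'contact_force': array([ 0.1675, -0.1606, -0.1738]), 'moment': array([-0.0062,  0.0273,  0.0227]), 'finger_force': 0.0, 'grip_width': 91.91752350381311}
```

View pics/scene0.png

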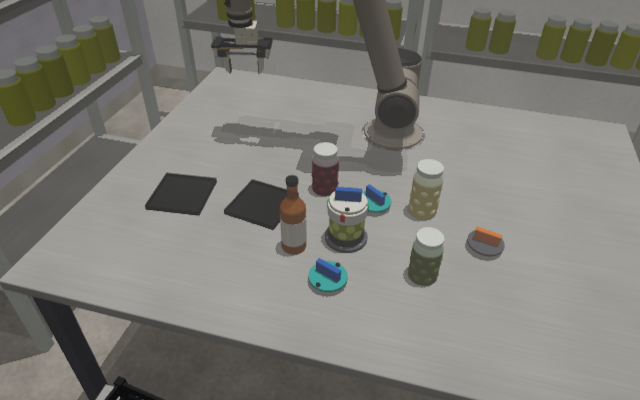

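View pics/top0.png

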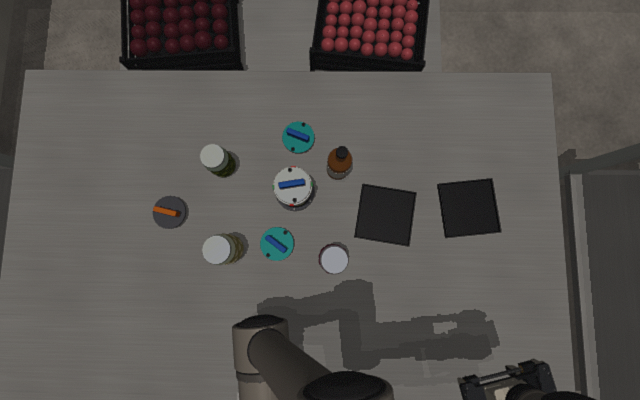

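The scene view shows the jar with the white and blue lid at (348,200), and the top view shows it at (292,186).

- **Lid look-alikes (top view):** the turquoise lids at (298,137) and (277,243) are decoys. The white one at (292,186) is the vented lid, and the storage lid is at (170,211).
- **Trays (top view):** they are at (385,214) and (469,208). +y is image left, so I take (385,214).

```bash
cat > h.py <<'E'
import numpy as np,cv2
from scipy.optimize import minimize
from plant import bot
np.set_printoptions(precision=2,suppress=True)
P={c:bot.camera_params(c) for c in("scene","top")}
def proj(c,X):
    p=P[c];Y=np.atleast_2d(X)@np.array(p["R"]).T+np.array(p["t"])
    return np.c_[p["fx"]*Y[:,0]/Y[:,2]+p["cx"],p["fy"]*Y[:,1]/Y[:,2]+p["cy"]]
def back(c,uv,z):
    p=P[c];R=np.array(p["R"]);d=R.T@np.array([(uv[0]-p["cx"])/p["fx"],(uv[1]-p["cy"])/p["fy"],1]);o=-R.T@np.array(p["t"])
    return o+d*(z-o[2])/d[2]
def cyl(x,y,z0,z1,r,n=48):
    a=np.linspace(0,2*np.pi,n,False);return np.vstack([np.c_[x+r*np.cos(a),y+r*np.sin(a),0*a+z] for z in(z0,z1)])
def box(x,y,yaw,z0,z1,l,w):
    c,s=np.cos(yaw),np.sin(yaw);return np.array([[x+c*a-s*b,y+s*a+c*b,z] for a in(-l/2,l/2) for b in(-w/2,w/2) for z in(z0,z1)])
S=8
def hullmask(c,X,win):
    u0,v0,w,h=win;q=(proj(c,X)-[u0-.0,v0-.0]+.5)*S
    m=np.zeros((h*S,w*S),np.uint8);hl=cv2.convexHull(q.astype(np.float32));cv2.fillConvexPoly(m,np.round(hl*16).astype(np.int32),1,shift=4)
    return cv2.resize(m.astype(np.float32),(w,h),interpolation=cv2.INTER_AREA)
def fit(gen,x0,obs,steps):
    """obs: list of (cam, mask float 400x640)"""
    ws=[]
    for c,m in obs:
        ys,xs=np.nonzero(m>.3);ws.append((int(xs.min())-12,int(ys.min())-12,int(np.ptp(xs))+25,int(np.ptp(ys))+25))
    def f(x):
        t=0
        for (c,m),w in zip(obs,ws):
            a=hullmask(c,gen(x),w);b=m[w[1]:w[1]+w[3],w[0]:w[0]+w[2]];t+=np.abs(a-b).sum()/b.sum()
        return t
    sx=np.vstack([x0]+[np.array(x0)+np.eye(len(x0))[i]*steps[i] for i in range(len(x0))])
    r=minimize(f,x0,method="Nelder-Mead",options=dict(initial_simplex=sx,xatol=.005,fatol=1e-4,maxiter=600))
    return r.x,r.fun
def colmask(im,kind,ctr,rad):
    f=im.astype(float);b,g,r=f[...,0],f[...,1],f[...,2]
    # soft: chroma difference relative to object's typical value
    d=(b-np.maximum(r,g)) if kind=="blue" else (r-b)
    yy,xx=np.mgrid[:400,:640];near=np.hypot(xx-ctr[0],yy-ctr[1])<rad
    d=np.where(near,d,0);hi=np.percentile(d[d>25],60) if (d>25).any() else 1
    m=np.clip(d/hi/.8,0,1);m[m<.2]=0
    n,l,s,_=cv2.connectedComponentsWithStats((m>.2).astype(np.uint8))
    k=1+np.argmax(s[1:,4]);return np.where(l==k,m,0)
E
cat > m1.py <<'E'
from h import *
S0=cv2.imread("pics/scene0.png");T0=cv2.imread("pics/top0.png")
def bar(kind,cs,ct,zmid,tag):
    ms=colmask(S0,kind,cs,18);mt=colmask(T0,kind,ct,18)
    x0=back("top",ct,zmid+30)
    for o,n in(([("scene",ms),("top",mt)],"both"),([("top",mt)],"top"),([("scene",ms)],"scene")):
        best=min((fit(lambda x:box(x[0],x[1],x[2],zmid-6,zmid+30,70,16),[x0[0],x0[1],a],o,[5,5,.2]) for a in(1.2,1.57,1.9)),key=lambda r:r[1])
        print(tag,n,*best)
bar("blue",(348,195),(292,184),146.5,"vented")
bar("orange",(488,237),(167,211),30,"storage")
for l in("beet_jar_mid","egg_jar_mid","bean_jar_mid","vinegar_bottle_mid","tray","jar","storage_lid_mid"):
    for c in("top","scene"):
        bot.capture(c)
        for d in bot.masks_of(c,l)[:3]:
            if d["confidence"]<.4: continue
            m=d["pixels"].astype(float);b=d["bbox"]
            np.save(f"pics/{l}_{c}_{int(b[0])}.npy",m)
            H={"beet":150,"egg_":165,"bean":140,"vine":235}.get(l[:4]);r={"beet":40,"egg_":42,"bean":38,"vine":34}.get(l[:4])
            if H and l[:4]!="vine": print(l,c,d["confidence"],np.array(b),*fit(lambda x:cyl(x[0],x[1],0,H,r),back(c,b[:2],H/2)[:2],[(c,m)],[5,5]))
            elif l=="tray" and c=="top": print(l,c,d["confidence"],np.array(b),*fit(lambda x:box(*x,0,16,165,165),[*back(c,b[:2],8)[:2],.05],[(c,m)],[5,5,.1]))
            elif l[:4]=="stor": print(l,c,*fit(lambda x:cyl(x[0],x[1],16,24,50),back(c,b[:2],20)[:2],[(c,m)],[5,5]))
            else: print(l,c,d["confidence"],np.array(b),"mid",back(c,b[:2],(H or 130)/2))
E
python3 m1.py
```

```text
vented both [586.52 -40.58   1.73] 0.6251696382608014
vented top [587.09 -39.93   1.73] 0.38708619657266696
vented scene [582.6  -41.62   1.73] 0.22720728878398172
storage both [517.66 337.86   1.35] 0.23124982164447694
storage top [518.11 339.38   1.35] 0.17518688618858105
storage scene [516.57 337.95   1.32] 0.038147161925306726
beet_jar_mid top 0.55 [333.5 260.4  30.3  30.9] [ 389.44 -154.19] 0.03752111486486486
beet_jar_mid scene 0.66 [327.9 168.6  24.2  54.9] [ 384.89 -157.13] 0.06285727896341463
egg_jar_mid top 0.84 [224.  250.9  42.   27.4] [410.26 149.49] 0.10120053088803088
egg_jar_mid scene 0.95 [425.2 190.2  37.3  63.7] [407.1  154.28] 0.09800602692548528
bean_jar_mid top 0.61 [217.6 159.9  37.1  34.1] [662.52 179.72] 0.15922992471769135
bean_jar_mid scene 0.74 [427.8 258.6  33.5  65.3] [667.19 183.86] 0.07343563544152745
vinegar_bottle_mid top 0.73 [339.7 161.4  26.8  31.8] mid [ 657.4  -171.23  117.5 ]
vinegar_bottle_mid scene 0.73 [294.2 215.3  30.   78.6] mid [ 661.65 -164.58  117.5 ]
tray top 0.74 [386.1 213.9  57.   61.8] [ 518.51 -315.08   -0.16] 0.02243008542875564
tray top 0.74 [470.7 207.4  62.6  61. ] [ 542.66 -566.79    0.12] 0.03028010237244069
tray scene 0.96 [258.1 204.8  60.8  48.3] mid [ 591.62 -295.04   65.  ]
tray scene 0.64 [179.9 192.3  70.9  41.5] mid [ 602.14 -531.24   65.  ]
jar top 0.88 [297.4 198.   36.9  27. ] mid [558.81 -51.88  65.  ]
jar scene 0.83 [348.8 226.6  46.7  52.5] mid [608.63 -28.74  65.  ]
storage_lid_mid top [517.4  338.19] 0.0350239841986456
storage_lid_mid scene [514.19 338.17] 0.09327400662251656
```

```bash
python3 - <<'E'
from h import *
S0=cv2.imread("pics/scene0.png");T0=cv2.imread("pics/top0.png")
ms=colmask(S0,"blue",(348,195),18);mt=colmask(T0,"blue",(292,184),18);mo=colmask(T0,"orange",(167,211),18)
def cr(im,u,v): return cv2.resize(im[v-25:v+25,u-32:u+33],None,fx=6,fy=6,interpolation=cv2.INTER_NEAREST)
g=lambda m:cv2.cvtColor((m*255).astype(np.uint8),cv2.COLOR_GRAY2BGR)
r1=np.hstack([cr(S0,348,205),cr(T0,292,186)]);r2=np.hstack([cr(g(ms),348,205),cr(g(mt),292,186)])
cv2.imwrite("pics/crop1.png",np.vstack([r1,r2])[:600,:800])
E
```

```text
(no output)
```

View pics/crop1.png

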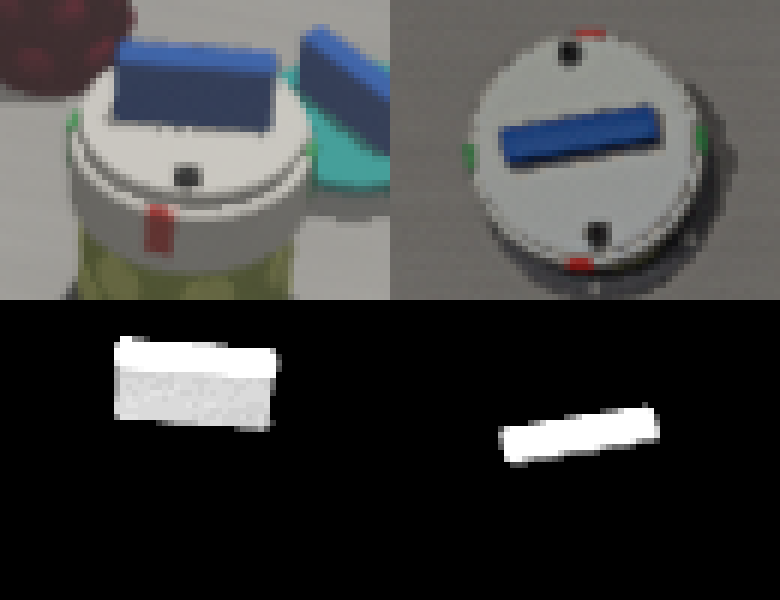

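The crop confirms the white lid with the blue grip and two black valves. The bar ends point at the green marks, so it is locked. My mask dropped the bar's shaded face in the top view, so I'll switch to a ratio mask.

```bash
cat >> h.py <<'E'
def ratmask(im,kind,ctr,rad):
    f=im.astype(float)+1;b,g,r=f[...,0],f[...,1],f[...,2]
    d=b/np.maximum(r,1.05*g) if kind=="blue" else r/b
    t=1.25 if kind=="blue" else 1.35
    m=((d>t)).astype(np.float32)
    yy,xx=np.mgrid[:400,:640];m[np.hypot(xx-ctr[0],yy-ctr[1])>rad]=0
    n,l,s,_=cv2.connectedComponentsWithStats(m.astype(np.uint8));k=1+np.argmax(s[1:,4]);return (l==k).astype(np.float32)
def bar(ims,kind,cs,ct,zmid,tag,angs,rad=20):
    o=[]
    if cs: o.append(("scene",ratmask(ims["scene"],kind,cs,rad)))
    if ct: o.append(("top",ratmask(ims["top"],kind,ct,rad)))
    x0=back("top",ct,zmid+30) if ct else back("scene",cs,zmid+20)
    res=None
    for oo in ([o] if len(o)==1 else [o,o[:1],o[1:]]):
        best=min((fit(lambda x:box(x[0],x[1],x[2],zmid-6,zmid+30,70,16),[x0[0],x0[1],a],oo,[5,5,.2]) for a in angs),key=lambda r:r[1])
        print(tag,[c for c,_ in oo],*best,[int(m.sum()) for _,m in oo])
E
python3 - <<'E'
from h import *
I={"scene":cv2.imread("pics/scene0.png"),"top":cv2.imread("pics/top0.png")}
bar(I,"blue",(348,195),(292,184),146.5,"vented",(1.5,1.73,1.9))
bar(I,"orange",(488,237),(167,211),30,"storage",(1.2,1.35,1.5))
# white outline of jar top, top cam; dark disc
T=I["top"].astype(float);print(T[186,292-40],T[186,292-12],T[186+30,292],T[211+20,170],T[211+8,170])
E
```

```text
vented ['scene', 'top'] [586.85 -40.59   1.73] 0.5367097854614258 [336, 162]
vented ['scene'] [583.23 -42.19   1.79] 0.1787109375 [336]
vented ['top'] [587.22 -39.91   1.73] 0.34317129850387573 [162]
storage ['scene', 'top'] [518.01 338.02   1.34] 0.23242871463298798 [353, 170]
storage ['scene'] [516.52 337.96   1.33] 0.08582684397697449 [353]
storage ['top'] [518.15 338.04   1.34] 0.13501837849617004 [170]
[ 96. 101. 102.] [124.  65.  29.] [101. 105. 107.] [ 98. 102. 105.] [62. 59. 60.]
```

Vented bar is at about (586,-41) with yaw 1.73, which is also the jar axis. The storage lid is at (517,338) with yaw 1.34, and the tray is at (518,-315). All are within reach, and the heights are consistent. I'm moving above the jar.

Call:
jog_arm:
  dp:
    - [0.051,-0.031,-0.006]
    - [0.051,-0.031,-0.006]
    - [0.051,-0.031,-0.006]
    - [0.051,-0.031,-0.006]
    - [0.051,-0.031,-0.006]
    - [0.051,-0.031,-0.006]
    - [0.051,-0.031,-0.006]
    - [0.051,-0.031,-0.006]
    - [0.051,-0.031,-0.006]
    - [0.051,-0.031,-0.006]
  twist: [0,0,0,0,0,0,0,0,0,0]

```text
time: 2.75
tool_pos: [548.9, -78.4, 287.0]
tcp_rot: [3.141, -0.0, 0.254]
contact_force: [1.5, -0.8, 0.3]
grip_width: 92.1
finger_force: 0.0
```

Call:
jog_arm:
  dp:
    - [0.047,-0.029,0]
    - [0,0,0]
    - [0,0,0]
    - [0,0,0]
    - [0,0,0]
    - [0,0,0]
    - [0,0,0]
    - [0,0,0]
    - [0,0,0]
    - [0,0,0]
  twist: [0,-10.6,-10.6,-10.6,-10.6,-10.6,-10.6,-10.6,-10.6,0]

```text
time: 4.0
tool_pos: [585.9, -40.2, 286.6]
tcp_rot: [-3.141, 0.0, 1.732]
contact_force: [-0.0, 0.3, -0.1]
grip_width: 91.8
finger_force: 0.0
```

Call:
jog_arm:
  dp:
    - [0,0,0.05]
    - [0,0,0.05]
    - [0,0,0.03]
    - [0,0,0.0095]
    - [0,0,0]
  twist: [0,0,0,0,0]

```text
time: 4.62
tool_pos: [586.2, -40.3, 147.5]
tcp_rot: [3.141, 0.0, 1.732]
contact_force: [-0.1, -0.3, 0.1]
grip_width: 92.0
finger_force: 0.0
```

Call:
jog_arm:
  dp:
    - [0,0,0]
    - [0,0,0]
    - [0,0,0]
    - [0,0,0]
    - [0,0,0]
  twist: [0,0,0,0,0]
  jaw: 0.0

```text
time: 5.25
tool_pos: [585.9, -40.2, 147.3]
tcp_rot: [3.141, 0.0, 1.734]
contact_force: [-0.4, 0.3, 0.1]
grip_width: 46.5
finger_force: 0.0
```

Call:
jog_arm:
  dp:
    - [0,0,0]
    - [0,0,0]
    - [0,0,0]
    - [0,0,0]
    - [0,0,0]
  twist: [0,0,0,0,0]

```text
time: 5.88
tool_pos: [586.1, -40.2, 147.2]
tcp_rot: [3.141, 0.0, 1.734]
contact_force: [1.8, -0.6, -1.4]
grip_width: 15.5
finger_force: 30.0
```

Call:
jog_arm:
  dp:
    - [0,0,0.0015]
    - [0,0,0]
    - [0,0,0]
    - [0,0,0]
    - [0,0,0]
    - [0,0,0]
    - [0,0,0]
    - [0,0,0]
    - [0,0,0]
    - [0,0,0]
  twist: [0,-10.5,-10.5,-10.5,-10.5,-10.5,-10.5,-10.5,-10.5,0]

```text
time: 7.12
tool_pos: [586.1, -40.4, 146.5]
tcp_rot: [-3.141, 0.001, -3.081]
contact_force: [0.4, -0.9, 5.9]
grip_width: 15.9
finger_force: 30.0
```

Call:
jog_arm:
  dp:
    - [0,0,-0.005]
    - [0,0,-0.015]
    - [0,0,-0.02]
    - [0,0,-0.04]
    - [0,0,-0.06]
    - [0,0,0]
  twist: [0,0,0,0,0,0]

```text
time: 7.88
tool_pos: [587.6, -40.5, 291.5]
tcp_rot: [-3.139, 0.01, -3.083]
contact_force: [-0.2, 0.8, -1.5]
grip_width: 16.0
finger_force: 30.0
```

```bash
python3 - <<'E'
from h import *
for c in("scene","top"): cv2.imwrite(f"pics/{c}1.png",bot.capture(c))
a=cv2.imread("pics/scene1.png");b=cv2.imread("pics/top1.png")
cr=lambda im,u,v:cv2.resize(im[v-50:v+75,u-65:u+65],None,fx=3,fy=3,interpolation=cv2.INTER_CUBIC)
cv2.imwrite("pics/c1.png",np.hstack([cr(a,345,165),cr(b,292,190)]))
print(bot.get_obs()["tool_pos"])
E
```

```text
[585.56 -40.12 286.02]
```

View pics/c1.png

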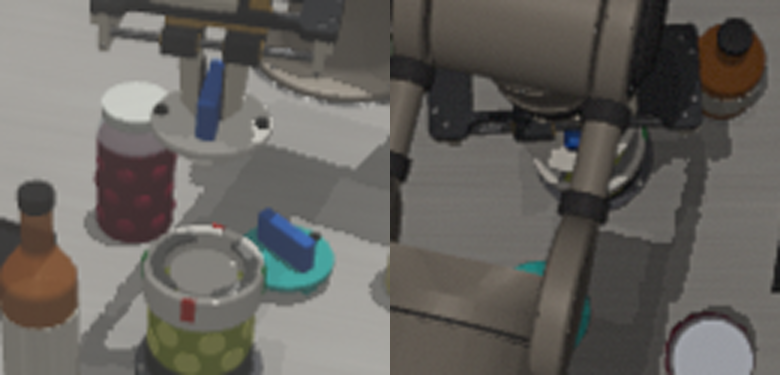

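Call:
jog_arm:
  dp:
    - [0.0168,-0.054,0]
    - [0.0168,-0.054,0]
    - [0.0168,-0.054,0]
    - [0.0168,-0.054,0]
    - [0.0168,-0.054,0]
    - [0,0,0.055]
    - [0,0,0.055]
    - [0,0,0.055]
    - [0,0,0.045]
    - [0,0,0]
  twist: [0,0,0,0,0,0,0,0,0,0]

```text
time: 9.22
tool_pos: [514.5, -312.2, 70.7]
tcp_rot: [3.134, -0.009, -3.083]
contact_force: [-0.9, -0.4, -0.0]
grip_width: 15.7
finger_force: 30.0
```

Call:
jog_arm:
  dp:
    - [0,0,0.02]
    - [0,0,0.014]
    - [0,0,0.005]
    - [0,0,0]
  twist: [0,0,0,0]

```text
time: 9.72
tool_pos: [517.9, -314.7, 37.1]
tcp_rot: [-3.141, 0.0, -3.083]
contact_force: [1.0, 0.2, -0.3]
grip_width: 16.1
finger_force: 30.0
```

Call:
jog_arm:
  dp:
    - [0,0,0.0015]
    - [0,0,0.001]
    - [0,0,0]
  twist: [0,0,0]

```text
time: 10.1
tool_pos: [518.0, -314.8, 34.7]
tcp_rot: [-3.141, 0.001, -3.083]
contact_force: [-1.3, 0.8, 0.8]
grip_width: 15.7
finger_force: 30.0
```

Call:
jog_arm:
  dp:
    - [0,0,0]
    - [0,0,0]
    - [0,0,0]
    - [0,0,0]
  twist: [0,0,0,0]
  jaw: 0.06

```text
time: 10.6
tool_pos: [517.8, -314.7, 34.2]
tcp_rot: [-3.142, -0.0, -3.083]
contact_force: [-0.6, -0.2, -0.5]
grip_width: 50.9
finger_force: 0.0
```

Call:
jog_arm:
  dp:
    - [0,0,-0.05]
    - [0,0,-0.06]
    - [0,0,-0.06]
    - [0,0,-0.06]
    - [0,0,0]
  twist: [0,0,0,0,0]
  jaw: 0.06

```text
time: 11.22
tool_pos: [519.5, -315.9, 270.2]
tcp_rot: [-3.134, 0.008, -3.083]
contact_force: [0.1, -0.4, 0.0]
grip_width: 59.9
finger_force: 0.0
```

```bash
python3 - <<'E'
from h import *
for c in("scene","top"): cv2.imwrite(f"pics/{c}2.png",bot.capture(c))
a=cv2.imread("pics/scene2.png");b=cv2.imread("pics/top2.png")
cr=lambda im,u,v,f:cv2.resize(im[v-40:v+40,u-50:u+50],None,fx=f,fy=f,interpolation=cv2.INTER_CUBIC)
cv2.imwrite("pics/c2.png",np.vstack([np.hstack([cr(a,262,200,3.5),cr(a,348,210,3.5)]),np.hstack([cr(b,385,210,3.5),cr(b,292,190,3.5)])]))
E
```

```text
(no output)
```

View pics/c2.png

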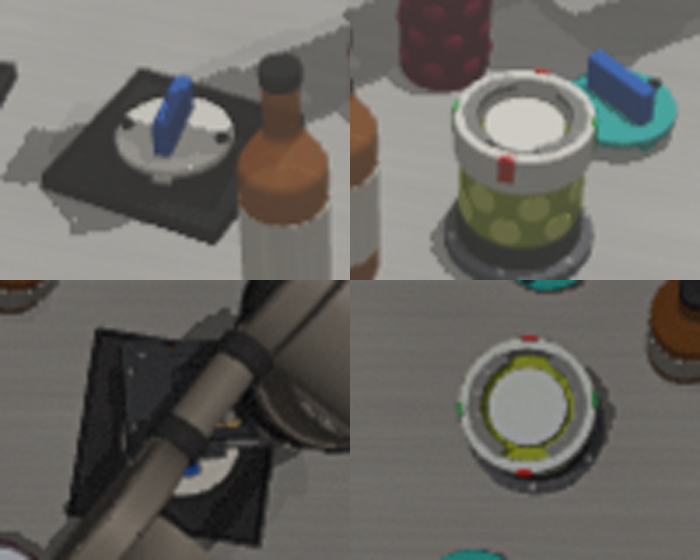

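The vented lid lies flat and released in the tray. The collar is open, with its slots at the red marks. Next is the storage lid.

Call:
jog_arm:
  dp:
    - [-0.0035,0.062,0]
    - [-0.0035,0.062,0]
    - [-0.0035,0.062,0]
    - [-0.0035,0.062,0]
    - [-0.0035,0.062,0]
    - [-0.0035,0.062,0]
    - [-0.0035,0.062,0]
    - [-0.0035,0.062,0]
    - [-0.0035,0.062,0]
    - [-0.0035,0.062,0]
  twist: [0,0,0,0,0,0,0,0,0,0]

```text
time: 12.58
tool_pos: [515.6, 308.0, 261.9]
tcp_rot: [-3.14, -0.004, -3.083]
contact_force: [1.0, -1.5, 0.0]
grip_width: 60.1
finger_force: 0.0
```

Call:
jog_arm:
  dp:
    - [0,0.032,0]
    - [0,0,0]
    - [0,0,0]
    - [0,0,0]
    - [0,0,0]
    - [0,0,0]
    - [0,0,0]
    - [0,0,0]
    - [0,0,0]
    - [0,0,0]
  twist: [10.65,10.65,10.65,10.65,10.65,10.65,10.65,10.65,10.65,10.65]

```text
time: 13.82
tool_pos: [514.0, 337.9, 261.6]
tcp_rot: [-3.138, 0.003, 1.335]
contact_force: [0.0, -0.7, 0.3]
grip_width: 59.7
finger_force: 0.0
```

Call:
jog_arm:
  dp:
    - [0,0,0]
  twist: [0]

```text
time: 13.95
tool_pos: [514.1, 338.0, 262.0]
tcp_rot: [-3.139, 0.003, 1.343]
contact_force: [-0.5, 0.1, 0.1]
grip_width: 60.0
finger_force: 0.0
```

```bash
python3 - <<'E'
from h import *
I={c:bot.capture(c) for c in("scene","top")}
for c in I: cv2.imwrite(f"pics/{c}3.png",I[c])
o=bot.get_obs();print(o["tool_pos"],o["tcp_rot"],o["joint_positions"])
try: bar(I,"orange",(488,237),None,30,"storage",(1.2,1.34,1.5))
except Exception as e: print(e)
# vented lid in tray: scene fit vs known TCP at release (517.9,-314.7), yaw 3.2
b=cv2.imread("pics/scene2.png")
bar({"scene":b},"blue",(262,192),None,34,"vented tray(true across 517.9,-314.7)",(0.,.06,.2))
bar(I,"blue",(262,192),(385,212),34,"now",(0.,.06,.2))
E
```

```text
[514.32 338.07 262.77] [-3.14  0.    1.34] [ 0.46  0.49  1.19 -0.    1.46  0.68]
storage ['scene'] [517.22 337.73   1.37] 0.09464285522699356 [350]
vented tray(true across 517.9,-314.7) ['scene'] [ 511.89 -318.95    0.16] 0.330956369638443 [149]
now ['scene', 'top'] [ 517.52 -316.02    0.12] 0.6657311916351318 [149, 148]
now ['scene'] [ 511.54 -319.17    0.16] 0.330956369638443 [149]
now ['top'] [ 518.1  -314.89    0.02] 0.30415964126586914 [148]
```

Call:
jog_arm:
  dp:
    - [0.0008,0.0035,0.05]
    - [0,0,0.055]
    - [0,0,0.055]
    - [0,0,0.05]
    - [0,0,0.0215]
    - [0,0,0]
    - [0,0,0]
  twist: [0,0,0,0,0,0,0]

```text
time: 14.92
tool_pos: [518.9, 338.6, 33.7]
tcp_rot: [3.14, -0.001, 1.342]
contact_force: [-0.1, -0.3, 0.5]
grip_width: 60.5
finger_force: 0.0
```

Call:
jog_arm:
  dp:
    - [0,0,0]
    - [0,0,0]
    - [0,0,0]
    - [0,0,0]
    - [0,0,0]
    - [0,0,0]
    - [0,0,0]
  twist: [0,0,0,0,0,0,0]
  jaw: 0.0

```text
time: 15.8
tool_pos: [518.2, 338.3, 32.7]
tcp_rot: [-3.141, 0.0, 1.341]
contact_force: [-0.3, -0.1, -0.2]
grip_width: 15.9
finger_force: 30.0
```

Call:
jog_arm:
  dp:
    - [0,0,-0.04]
    - [0,0,-0.055]
    - [0,0,-0.055]
    - [0,0,-0.055]
    - [0,0,-0.05]
    - [0,0,0]
  twist: [0,0,0,0,0,0]

```text
time: 16.55
tool_pos: [519.8, 339.0, 292.4]
tcp_rot: [3.134, -0.006, 1.341]
contact_force: [0.8, -0.1, -1.9]
grip_width: 15.8
finger_force: 30.0
```

Call:
jog_arm:
  dp:
    - [-0.05,0.022,0]
    - [-0.05,0.022,0]
    - [-0.05,0.022,0]
    - [-0.05,0.022,0]
    - [-0.05,0.022,0]
    - [-0.05,0.022,0]
    - [-0.053,0.021,0]
    - [0,0,0]
  twist: [0,0,0,0,0,0,0,0]

```text
time: 17.55
tool_pos: [586.6, -44.3, 285.3]
tcp_rot: [-3.138, 0.001, 1.336]
contact_force: [0.4, 0.6, -2.2]
grip_width: 15.7
finger_force: 30.0
```

Call:
jog_arm:
  dp:
    - [0,0,0]
    - [0,0,0]
    - [0,0,0]
    - [0,0,0]
    - [0,0,0]
    - [0,0,0]
    - [0,0,0]
    - [0,0,0]
    - [0,0,0]
    - [0,0,0]
  twist: [-10.66,-10.66,-10.66,-10.66,-10.66,-10.66,-10.66,-10.66,-10.66,-10.66]

```text
time: 18.8
tool_pos: [586.3, -39.0, 286.2]
tcp_rot: [3.141, -0.002, -3.074]
contact_force: [0.1, 0.0, -1.6]
grip_width: 15.9
finger_force: 30.0
```

```bash
python3 - <<'E'
from h import *
cv2.imwrite("pics/scene4.png",bot.capture("scene"))
o=bot.get_obs();print(o["tool_pos"],o["tcp_rot"],o["contact_force"])
a=cv2.imread("pics/scene1.png");b=cv2.imread("pics/scene4.png")
cr=lambda im,u,v:cv2.resize(im[v-50:v+75,u-65:u+65],None,fx=3,fy=3,interpolation=cv2.INTER_CUBIC)
cv2.imwrite("pics/c4.png",np.hstack([cr(a,345,165),cr(b,345,165)]))
E
```

```text
[586.37 -39.12 286.24] [ 3.14 -0.   -3.07] [ 0.88 -0.72 -1.38]
```

View pics/c4.png

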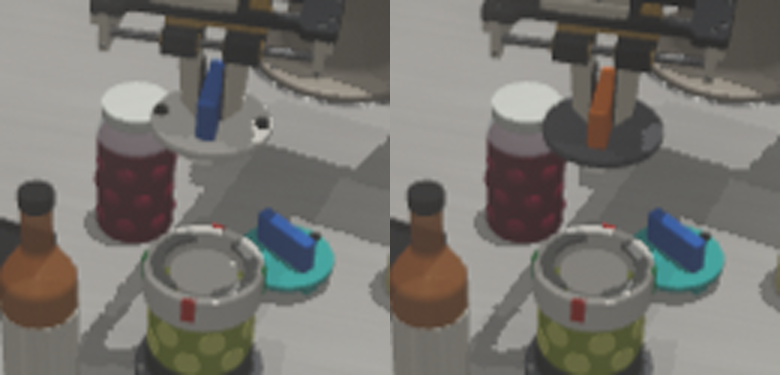

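```bash
python3 - <<'E'
from h import *
c="scene";im=bot.capture(c)
d=bot.masks_of(c,"storage_lid_mid")
for e in d[:2]: print(e["confidence"],np.array(e["bbox"]))
o=bot.get_obs();p=o["tool_pos"];print(p)
def edgefit(im,mask,z,tag,x0,sgn):
    # lower half edge of disc: fit projected silhouette hull to mask below bar area only via hull
    m=cv2.convexHull(np.argwhere(mask)[:,::-1].astype(np.int32));f=np.zeros((400,640),np.uint8);cv2.fillConvexPoly(f,m,1)
    print(tag,*fit(lambda x:cyl(x[0],x[1],z-14,z-6,50),x0,[("scene",f.astype(np.float32))],[4,4]))
def discmask(im,dark,ctr):
    g=im.max(2).astype(int);sat=g-im.min(2)
    m=((g<85) if dark else (g>125))&(sat<25)
    yy,xx=np.mgrid[:400,:640];m&=(abs(xx-ctr[0])<23)&(yy>ctr[1]-9)&(yy<ctr[1]+14)
    n,l,s,_=cv2.connectedComponentsWithStats(m.astype(np.uint8));k=1+np.argmax(s[1:,4]);print(s[k]);return l==k
edgefit(im,discmask(im,True,(350,158)),p[2]-2.7,"storage",p[:2],0)
a=cv2.imread("pics/scene1.png")
edgefit(a,discmask(a,False,(350,156)),290.8,"vented (587.6,-40.5)",[587,-40],0)
if d:
    m=d[0]["pixels"].copy(); ys,xs=np.nonzero(m); lo=m.copy(); lo[:150]=0
    edgefit(im,lo,p[2]-2.7,"storage net",p[:2],0)
E
```

```text
0.69 [349.6 156.1  41.1  35.6]
[586.48 -39.33 286.58]
[328 150  42  22 559]
storage [595.78 -40.95] 0.19543591141700745
[328 148  45  18 474]
vented (587.6,-40.5) [581.98 -36.73] 0.34608304500579834
storage net [590.66 -38.35] 0.16807864606380463
```

```bash
python3 - <<'E'
from h import *
def lid(x,y,z,yaw):
    L=[cyl(x,y,z-14,z-6,50),cyl(x,y,z-30,z-14,34),box(x,y,yaw,z-28,z-23,84,16)];return np.vstack(L)
def edges(im,cols,dark,r0,r1):
    g=cv2.GaussianBlur(im.mean(2).astype(np.float32),(3,3),0);out=[]
    for u in cols:
        col=g[r0:r1,u];d=np.diff(col)*(1 if dark else -1);k=int(np.argmax(d))
        a,b,c=(d[k-1],d[k],d[k+1]) if 0<k<len(d)-1 else (0,1,0)
        out.append(r0+k+.5+.5*(a-c)/(a-2*b+c+1e-9))
    return np.array(out)
def low(x,z,yaw,cols):
    h=cv2.convexHull(proj("scene",lid(x[0],x[1],z,yaw)).astype(np.float32))[:,0]
    h=np.vstack([h,h[:1]]);r=[]
    for u in cols:
        v=[a[1]+(u-a[0])/(b[0]-a[0])*(b[1]-a[1]) for a,b in zip(h[:-1],h[1:]) if (a[0]-u)*(b[0]-u)<=0 and a[0]!=b[0]]
        r.append(max(v) if v else 999)
    return np.array(r)
cols=np.arange(336,364)
for f,dark,z,t,yaw in(("scene4",True,283.6,(586.4,-39.2),.06),("scene1",False,290.8,(587.6,-40.5),.06)):
    e=edges(cv2.imread(f"pics/{f}.png"),cols,dark,157,178);p=low(t,z,yaw,cols)
    print(f,np.median(e-p),"\n",e,"\n",p)
E
```

```text
scene4 -1.670042471735556 
 [175.75 169.33 168.74 168.62 168.69 169.03 169.48 169.75 176.5  170.14
 170.31 170.41 170.47 170.54 170.58 170.65 170.75 170.8  170.77 170.74
 170.65 170.49 170.27 169.87 169.59 169.39 169.14 168.71] 
 [167.23 167.97 168.71 169.44 170.18 170.92 171.66 172.39 173.13 173.35
 173.49 173.63 173.76 173.9  174.03 173.99 173.63 173.27 172.91 172.54
 172.18 171.82 171.44 171.04 170.59 170.13 169.68 169.22]
scene1 -4.610659260197309 
 [164.21 164.31 163.94 163.73 163.86 164.23 164.59 164.95 165.18 165.37
 165.55 165.62 165.63 165.69 165.78 165.85 165.85 165.84 165.83 165.82
 165.81 165.75 165.61 165.3  164.82 164.6  164.37 163.79] 
 [165.42 166.16 166.9  167.63 168.37 169.11 169.85 170.58 171.1  171.23
 171.37 171.5  171.64 171.77 171.91 171.63 171.27 170.91 170.55 170.19
 169.83 169.47 169.08 168.66 168.19 167.73 167.26 166.8 ]
```

Call:
jog_arm:
  dp:
    - [0.0005,-0.001,0.04]
    - [0,0,0.05]
    - [0,0,0.03]
    - [0,0,0]
    - [0,0,0]
    - [0,0,0]
  twist: [0,0,0,0,0,0]

```text
time: 19.7
tool_pos: [587.4, -41.4, 169.5]
tcp_rot: [-3.141, 0.003, -3.082]
contact_force: [-0.6, -0.3, -2.5]
grip_width: 15.7
finger_force: 30.0
```

Call:
jog_arm:
  dp:
    - [0,0,0.002]
    - [0,0,0.002]
    - [0,0,0.002]
    - [0,0,0.002]
    - [0,0,0]
  twist: [0,0,0,0,0]

```text
time: 20.32
tool_pos: [586.4, -41.3, 159.4]
tcp_rot: [3.142, -0.0, -3.082]
contact_force: [-1.0, -0.0, -1.8]
grip_width: 16.1
finger_force: 30.0
```

Call:
jog_arm:
  dp:
    - [0.0003,0.0009,0.002]
    - [0,0,0.002]
    - [0,0,0.002]
    - [0,0,0.002]
    - [0,0,0]
  twist: [0,0,0,0,0]

```text
time: 20.95
tool_pos: [586.1, -40.4, 152.0]
tcp_rot: [-3.141, 0.0, -3.082]
contact_force: [-1.1, 0.5, 1.8]
grip_width: 15.9
finger_force: 30.0
```

Call:
jog_arm:
  dp:
    - [0,0,0.0015]
    - [0,0,0.0015]
    - [0,0,0.0015]
    - [0,0,0]
  twist: [0,0,0,0]

```text
time: 21.45
tool_pos: [586.2, -40.5, 147.4]
tcp_rot: [-3.141, 0.0, -3.082]
contact_force: [-2.2, 0.3, 6.2]
grip_width: 16.2
finger_force: 30.0
```

Call:
jog_arm:
  dp:
    - [0,0,0.001]
    - [0,0,0]
  twist: [0,0]

```text
time: 21.7
tool_pos: [586.2, -40.4, 146.7]
tcp_rot: [-3.141, 0.0, -3.081]
contact_force: [-3.2, -0.6, 7.6]
grip_width: 15.6
finger_force: 30.0
```

Call:
jog_arm:
  dp:
    - [0,0,0]
    - [0,0,0]
    - [0,0,0]
  twist: [10,10,0]

```text
time: 22.08
tool_pos: [587.0, -40.6, 146.9]
tcp_rot: [3.141, 0.003, 2.85]
contact_force: [-1.3, -0.8, 5.3]
grip_width: 15.8
finger_force: 30.0
```

Call:
jog_arm:
  dp:
    - [0,0,0.0005]
    - [0,0,0]
    - [0,0,0]
    - [0,0,0]
    - [0,0,0]
    - [0,0,0]
    - [0,0,0]
    - [0,0,0]
  twist: [0,10.6,10.6,10.6,10.6,10.6,10.6,0]

```text
time: 23.08
tool_pos: [587.1, -40.9, 146.7]
tcp_rot: [3.139, 0.001, 1.74]
contact_force: [-0.4, -0.9, 7.6]
grip_width: 15.8
finger_force: 30.0
```

```bash
python3 - <<'E'
from h import *
o=bot.get_obs();print(o["tool_pos"],o["tcp_rot"],o["contact_force"],o["moment"])
E
```

```text
[587.15 -40.89 146.7 ] [3.14 0.   1.74] [-0.39 -0.88  7.6 ] [-0.12  0.06 -0.11]
```

Call:
jog_arm:
  dp:
    - [0,0,0]
    - [0,0,0]
    - [0,0,0]
    - [0,0,0]
  twist: [2,0,0,0]

```text
time: 23.58
tool_pos: [587.1, -40.9, 146.7]
tcp_rot: [3.139, 0.002, 1.708]
contact_force: [0.0, -0.8, 7.9]
grip_width: 15.9
finger_force: 30.0
```

Call:
jog_arm:
  dp:
    - [0,0,0]
    - [0,0,0]
    - [0,0,0]
    - [0,0,0]
    - [0,0,0]
  twist: [0,0,0,0,0]
  jaw: 0.06

```text
time: 24.2
tool_pos: [586.1, -40.4, 145.6]
tcp_rot: [-3.141, 0.0, 1.708]
contact_force: [0.1, -0.3, 0.6]
grip_width: 58.2
finger_force: 0.0
```

Call:
jog_arm:
  dp:
    - [0,0,-0.03]
    - [0,0,-0.05]
    - [0,0,-0.06]
    - [0,0,0]
    - [-0.06,0,0]
    - [-0.06,0,0]
    - [-0.06,0,0]
    - [0,0,0]
    - [0,0,0]
  twist: [0,0,0,0,0,0,0,0,0]

```text
time: 25.32
tool_pos: [610.3, -218.4, 284.6]
tcp_rot: [-3.14, -0.001, 1.707]
contact_force: [0.5, 0.1, -0.3]
grip_width: 60.1
finger_force: 0.0
```

```bash
python3 - <<'E'
from h import *
I={c:bot.capture(c) for c in("scene","top")}
cr=lambda im,u,v,f:cv2.resize(im[v-40:v+40,u-50:u+50],None,fx=f,fy=f,interpolation=cv2.INTER_CUBIC)
a,b=I["scene"],I["top"]
cv2.imwrite("pics/c5.png",np.vstack([np.hstack([cr(a,262,200,3.5),cr(a,348,210,3.5)]),np.hstack([cr(b,385,210,3.5),cr(b,292,190,3.5)])]))
bar(I,"orange",(348,195),(292,184),146.5,"storage",(1.5,1.73,1.9))
o=bot.get_obs();print(o["tool_pos"],o["contact_force"],o["time"])
E
```

```text
storage ['scene', 'top'] [588.15 -41.97   1.71] 0.23086607456207275 [402, 216]
storage ['scene'] [585.87 -42.83   1.7 ] 0.10933613032102585 [402]
storage ['top'] [588.43 -41.8    1.72] 0.07783564925193787 [216]
[ 610.65 -217.33  285.51] [0.13 0.96 0.27] 25.425
```

View pics/c5.png

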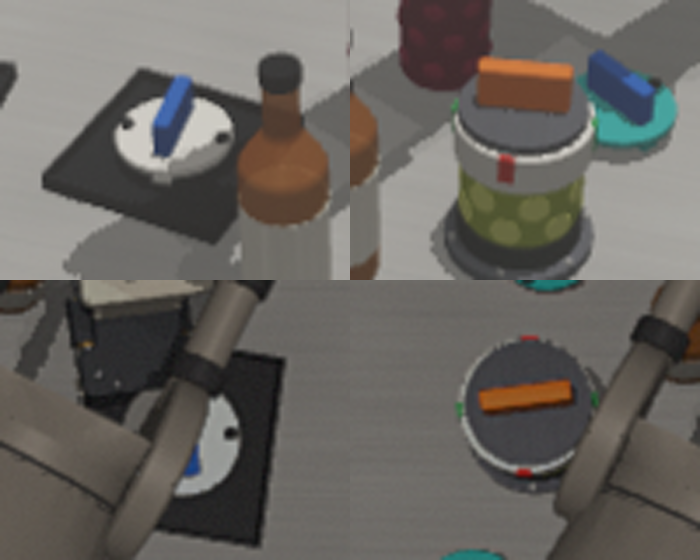

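The storage lid sits flat in the collar with its bar ends at the green marks, and the vented lid lies flat in the tray. The bottle is undisturbed, and the gripper is clear of everything. I'm handing in.

```bash
python3 -c "
from plant import bot
print(bot.close_job())"
```

```text
the job is handed in; nothing more can be done
None
```

The job is handed in after about 25 s of the 64 s: the vented lid lies flat and released in the tray, and the storage lid is seated with its bar at the green marks. The last pictures show both, but no verdict came back.

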